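# Unlatch the carousel, turn the round-headed seal to the front and hold it there

### The arm

A 7-joint arm with a two-finger parallel gripper is mounted at the origin on a cart in front of the work surface, level with it; the furniture and walls round the work are solid. World frame = base frame: x ahead of the robot, y to its left, z up, the work surface at z = 0. Lengths are in m, angles in rad, forces in N, time in s.
With the tool pointing down it reaches from about 0.35 to 0.9 m from the base axis. Payload 8.1 kg.
Tool frame: the origin (TCP) lies midway between the tips of the shut fingers; the grasp point (between the pads) lies 19 mm behind it; x points along the fingers, z is the direction in which the jaws open and shut, and the axes are right-handed (so a half turn about x gives the same grasp; the last joint's range is limited). The gripper opens to 92 mm and grips with 3 to 60 N. Pads are 19 mm wide; open, the fingers measure 130 mm over their backs; the gripper's body (75 mm by 190 mm) begins 47 mm behind the grasp point.
Start: joints at [-1.436, 0.434, 0.025, 1.573, -0.012, 1.134, -0.075], TCP at [0.147, 0.607, 0.227] pointing down, gripper open.
Joint ranges: [-2.62, 2.62], [-0.44, 2.09], [-1.27, 1.32], [0.08, 2.57], [-1.32, 4.46], [0.12, 2], [-2.74, 2.74]. Speed limits (rad/s): [2.22, 2.22, 3.01, 3.01, 3.14, 3.14, 3.14].

### API

Orientations are given as a rotation vector (axis times angle).
In Python, from cell import arm, optics, finder gives the robot as it stands.
- The arm moves only by the tool send_rows, never from a script. Its argument "rows" is a list that holds one entry, the list of rows, each a list of 7 numbers: the shift along the tool's x, y, z in mm, then the turn, a rotation vector about the tool's x, y, z in degrees, then the opening in per cent of the stroke, from 0 (shut) to 100 (fully open). A call has exactly 8 rows; each row is the pose to reach, as a shift and turn from the pose commanded when the call began, along the tool's axes at that moment; what a row does not reach only later rows make up. A row lasts 1/10 s, in which the tool goes at most 50 mm and 8.59 degrees, less where a joint would pass 70% of its speed; a pose out of reach is approached as far as the arm can. A call with a gripper value outside its range is refused whole. The fingers move at their own pace and stop on an object; "grip_force" is the grip in N (left out, the last holds). Time passes only in rows, so rows that repeat a pose let the fingers close, or fill a call up. It gives the time, the measured TCP pose, the force and the opening at its end, in the units of the state.
- arm.observe(): the state, without advancing time (a new reading comes with each control period).
- optics.get_image(name): name is "side" or "top" or "wrist"; returns (picture, depth): 480x640x3 uint8, red, green, blue; 480x640 float32, m along the optical axis (not along the pixel's ray), 0 where there is no reading.
- optics.get_calibration(name): a dict with "camera_matrix" (3x3 intrinsics, pixels), "position" and "orientation" of the camera in the world; the wrist camera has in their place "T_tool_cam" (4x4, takes a point from camera to tool coordinates, whose origin is the TCP and whose axes are the tool frame's). Camera axes: x right, y up, looking along -z (the intrinsics and any distortion apply to the point x, -y, -z); pixel columns grow to the right and rows downward; lengths in m; the calibration is good to about 2 mm. A picture is of the moment at which its call begins: read the wrist's pose just before it. get_calibration takes no time and is no camera call.
- arm.sign_off(): hands the job in, once; it reports no verdict.
Trained networks look in the newest picture that a camera, given by its name, has taken for a name from the list of things; names that differ only in an ending like _2 or _b are one class to them, and where a whole thing is asked for, a point or a joint stands for the part that bears it (a point fixed in the world has none). Each returns a list of dicts, best first, with "confidence" (0 to 1); they miss things now and then, are a little off and sometimes report something else, mostly with a low value. They report only what shows in the picture. A call takes as long as a camera call. They do not tell look-alikes from the thing itself.
- finder.search_frame(camera, thing): "bbox" ([left, top, width, height] in pixels, round what is visible of it).
- finder.regions_of(camera, thing): "region" (480x640 bool, what is visible of it) and "bbox" ([left, top, width, height] in pixels, round what is visible of it).
- finder.place_of(camera, thing): "xy" ([column, row] in pixels: a listed point, or the origin of a listed thing).
The state is a dict: "clock": time; "joints": joint angles; "dq": joint speeds; "joint_efforts": joint torques, N m; "position": TCP position; "ee_rot": TCP orientation; "force": force on the tool from outside, world axes, zero at the start; "ft_torque": the same for the moment, N m; "width": opening from 0.0 (shut) to 1.0 (fully open).
Only numpy, scipy, OpenCV 4.12 (cv2) and the standard library are available. Lean on these libraries where they do the work, as an engineer would, in place of code of your own. Each camera call takes 0.05 s, during which the arm holds its last target.

### The job

Unlock the wooden carousel by sliding its latch all the way out to the end stop, then turn the carousel by the bar handle on top until the round-headed seal (the one like a chess pawn) stands right at the front, squarely in line with the pointed nose of the foot. Finish with the handle still gripped, holding the carousel still so that the seal can be taken out; do not let go at the end. Turn it smoothly: leave everything on it standing in its cup, the latch out, and the other things on the table where they are.

Things in the scene. Friction and masses are not known exactly. Their poses are not given: they have to be found in the camera images.
- caddy_base: fixed foot of the carousel: dark wooden disc 224 mm across, 12 mm high, on the table; its place and yaw differ between runs. Origin: centre of its underside, on the turning axis. Its -x axis points to the pointed nose (the front, 136 mm out), its -y axis along the latch guide, a bar 46 mm wide that reaches 265 mm out to a raised brass stop. z up
- front_mark (a point): point on the fixed foot, on the line from the turning axis to the nose, 70 mm from the axis and 26 mm above the table: where the foot of the round-headed seal must come to stand
- turntable: the turning deck with its post and handle; origin on the turning axis, 14 mm above the table; x axis along the handle bar. Turns both ways without end stops, friction 0.05 N m, stays where left; locked (1 degree play) while the latch tongue stands between two brass lugs of its rim. Deck: disc 196 mm across, top 26 mm above the table, with six cups (43 mm inside, 18 mm high rims) at 60 degree steps, centres 70 mm from the axis
- handle_center (a point): centre of the bar handle on top of the deck's central post, 174 mm above the table on the turning axis. Wooden bar 56 mm long (its x axis) x 18 mm thick (its y axis) x 34 mm high (157 to 191 mm above the table), turning with the deck; the tallest thing below it, the seal, ends 121 mm above the table
- latch (a joint): travel of the latch (m): 0 to 0.004 at the start = tongue between the lugs, deck locked; grows as the grip slides outward, away from the turning axis (along the foot's -y); deck free from 0.012; 0.045 = fully out against its end stop. Sliding friction about 2 N, stays where it is left
- latch_grip (a point): centre of the upright wooden grip of the latch, 49 mm above the table, 185 mm from the turning axis at latch 0 (230 mm fully out). Grip block 26 mm along the foot's x, 16 mm along the foot's y (the sliding direction), from 21 to 67 mm above the table
- round_seal_center (a point): centre, half-way up, of the round-headed wax seal, turned like a chess pawn with a ball head: 38 mm across, 95 mm tall, standing loose in one of the cups (centre 73.5 mm above the table); never in the front cup at the start
- small_pot_center (a point): centre of the small lidded wooden pot, 40 mm across, 30 mm tall, loose in a cup (centre 41 mm above the table)
- spool_a_center (a point): centre of a wooden thread spool, 33 mm across, 40 mm tall, loose in a cup, not the front one at the start (centre 46 mm above the table)
- grip_stamp_center (a point): centre of the short hand stamp with a square head, 26 mm across, 54 mm tall, loose in a cup (centre 53 mm above the table)
- spool_b_center (a point): centre of a second such thread spool, 33 mm across, 40 mm tall, loose in the front cup at the start (centre 46 mm above the table)
- flower_stamp: bystander: small wooden stamp block 30x46x34 mm, loose on the table near the latch guide, on the nose's side; origin at the centre of its underside
- thread_spool: bystander: third thread spool, 33 mm across, 40 mm tall, loose on the table to the left; origin at the centre of its underside
- wax_1: bystander: stick of sealing wax 12x88x11 mm lying loose to the left; origin at the centre of its underside
- wax_2: bystander: stick of sealing wax 12x76x11 mm lying loose to the left; origin at the centre of its underside
Not all that is in view belongs to the job. Leave any grey or turquoise look-alike of the part that bears small_pot_center alone. Leave any turquoise look-alike of the part that bears spool_b_center alone.

How it is judged:
By the outcome, as a careful person would: the job done as asked, in the order asked, and still so for the second after the job is handed in, while the arm keeps its last pose, push and grip.
It also fails if it takes over 66 s, if anything falls off the work surface, if the arm or the gripper's body presses on something with over 40 N, if the wrist force passes 120 N, or if a joint passes its speed limit or range.

## Working session

There is one attempt and no reset: what is moved stays moved. The work goes in short steps, Python scripts to look and compute and a tool call to move; the robot and the scene stay as the last step left them, time stands still between calls to the robot, and variables do not carry over. Pictures are saved under pics/ and viewed, and the job is handed in when it is done.

Besides the shell and the picture viewer there is one more tool, called after ">>>" as name(argument=value, ...) on one line, values as JSON. send_rows: Moves the arm, as the interface text tells. Its arguments: {"type":"object","properties":{"rows":{"type":"array"},"grip_force":{"type":"number"}},"required":["rows"]}

```bash
ls; mkdir -p pics; cat > h.py <<'E'
import numpy as np,cv2
from cell import arm,optics,finder
from scipy.spatial.transform import Rotation as R
def save(n,f):
    p,d=optics.get_image(n); cv2.imwrite('pics/'+f,p[:,:,::-1]); return p,d
def campose(n,st=None):
    c=optics.get_calibration(n); K=np.array(c['camera_matrix'])
    if 'T_tool_cam' in c:
        T=np.eye(4);T[:3,:3]=R.from_rotvec(st['ee_rot']).as_matrix();T[:3,3]=st['position'];T=T@np.array(c['T_tool_cam'])
        return K,T[:3,:3],T[:3,3]
    o=np.array(c['orientation']); 
    Rm=o if o.shape==(3,3) else (R.from_rotvec(o).as_matrix() if o.size==3 else R.from_quat(o).as_matrix())
    return K,Rm,np.array(c['position'])
def ray(n,uv,z,st=None):
    K,Rm,p=campose(n,st); q=np.linalg.solve(K,[uv[0],uv[1],1.]); d=Rm@np.array([q[0],-q[1],-1.]); return p+d*(z-p[2])/d[2]
def proj(n,P,st=None):
    K,Rm,p=campose(n,st); q=Rm.T@(np.array(P)-p); v=K@np.array([q[0],-q[1],-q[2]]); return v[:2]/v[2]
E
python3 - <<'E'
from h import *
s=arm.observe(); print({k:np.round(v,3) for k,v in s.items()})
for n in('side','top','wrist'):
    print(n,optics.get_calibration(n)); save(n,n+'0.png')
for n in('top','side'):
  for t in ('handle_center','latch_grip','round_seal_center','caddy_base','front_mark','spool_a_center','small_pot_center','grip_stamp_center'):
    print(n,t,[(np.round(r['xy'],1),round(r['confidence'],2)) for r in finder.place_of(n,t)][:4])
E
```

```text
pics
{'clock': np.float64(0.0), 'joints': array([-1.436,  0.435,  0.025,  1.574, -0.012,  1.134, -0.075]), 'dq': array([ 0.   ,  0.002,  0.   ,  0.002,  0.002, -0.001,  0.   ]), 'joint_efforts': array([-0.0000e+00, -6.6786e+01,  9.8500e-01, -3.1445e+01, -6.1000e-02,
        4.3000e-02,  0.0000e+00]), 'position': array([0.147, 0.607, 0.226]), 'ee_rot': array([-1.033,  1.313,  1.032]), 'force': array([-0.193,  0.09 ,  0.645]), 'ft_torque': array([ 0.015, -0.047, -0.003]), 'width': np.float64(1.003)}
side {'camera_matrix': array([[515.90588809,   0.        , 317.75526754],
       [  0.        , 515.90588809, 235.0274837 ],
       [  0.        ,   0.        ,   1.        ]]), 'position': array([0.46963046, 0.71137114, 0.74456533]), 'orientation': array([-0.00312936, -1.26452195, -2.85776147])}
top {'camera_matrix': array([[451.21483646,   0.        , 321.46397354],
       [  0.        , 451.21483646, 247.13245929],
       [  0.        ,   0.        ,   1.        ]]), 'position': array([0.39894005, 0.01703433, 0.98943525]), 'orientation': array([ 0.11516433, -0.07928512, -1.59303569])}
wr
[... 833 characters left out ...]
y([426.3, 258.6]), 0.68)]
top small_pot_center [(array([369.8, 266.4]), 0.86), (array([298. , 302.3]), 0.74), (array([301. , 269.9]), 0.57)]
top grip_stamp_center [(array([361.8, 235.5]), 0.63)]
side handle_center [(array([302.5, 167.3]), 0.97), (array([301.9, 226.9]), 0.32)]
side latch_grip []
side round_seal_center [(array([286.8, 186.8]), 0.76)]
side caddy_base [(array([303.2, 231.6]), 0.83)]
side front_mark [(array([332.3, 221.4]), 0.84)]
side spool_a_center [(array([317.7, 195.6]), 0.51)]
side small_pot_center [(array([318.9, 298.9]), 0.93), (array([358.2, 304. ]), 0.84), (array([323.5, 237.3]), 0.77), (array([298.9, 165.1]), 0.74)]
side grip_stamp_center [(array([285.1, 232.8]), 0.54)]
```

View pics/top0.png

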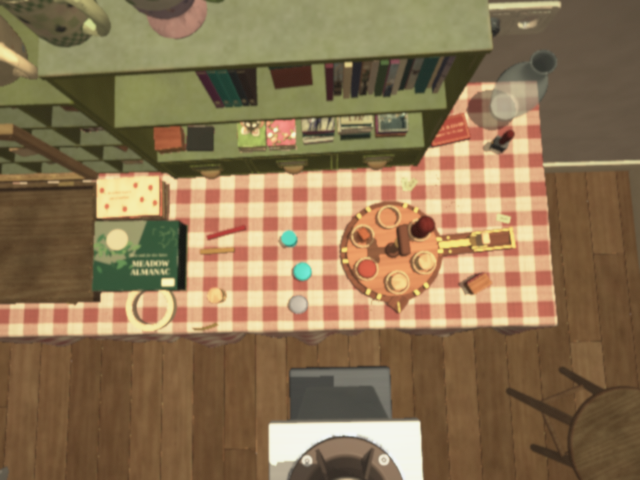

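View pics/side0.png

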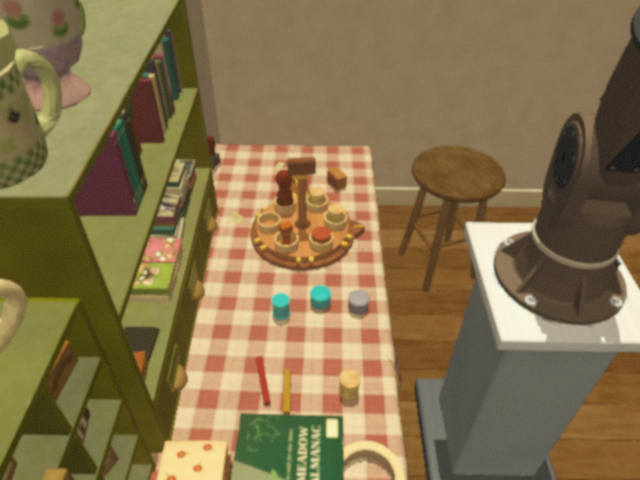

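View pics/wrist0.png

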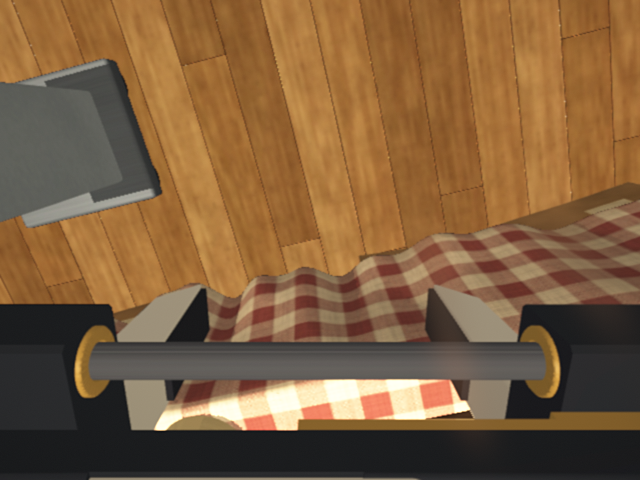

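```bash
python3 - <<'E'
from h import *
p,d=optics.get_image('top')
c=p[180:320,330:530]; cv2.imwrite('pics/topc.png',cv2.resize(c,None,fx=4,fy=4,interpolation=cv2.INTER_CUBIC)[:,:,::-1])
p,d=optics.get_image('side')
c=p[120:280,160:360]; cv2.imwrite('pics/sidec.png',cv2.resize(c,None,fx=3.7,fy=3.7,interpolation=cv2.INTER_CUBIC)[:,:,::-1])
for n,uv,z in [('top',(400.2,242.5),.174),('top',(481.9,238.7),.049),('top',(419.6,223.4),.0735),('top',(389.6,250.9),0),('top',(396.9,279.7),.026),
 ('side',(302.5,167.3),.174),('side',(286.8,186.8),.0735),('side',(303.2,231.6),0),('side',(332.3,221.4),.026)]:
  print(n,uv,np.round(ray(n,uv,z),4))
E
```

```text
top (400.2, 242.5) [ 0.5051 -0.1087  0.174 ]
top (481.9, 238.7) [ 0.5249 -0.2982  0.049 ]
top (419.6, 223.4) [ 0.5565 -0.1655  0.0735]
top (389.6, 250.9) [ 0.5097 -0.1115  0.    ]
top (396.9, 279.7) [ 0.4448 -0.121   0.026 ]
side (302.5, 167.3) [ 0.5058 -0.1092  0.174 ]
side (286.8, 186.8) [ 0.5434 -0.1799  0.0735]
side (303.2, 231.6) [ 0.5066 -0.1182  0.    ]
side (332.3, 221.4) [ 0.4444 -0.1233  0.026 ]
```

View crops.

View pics/topc.png

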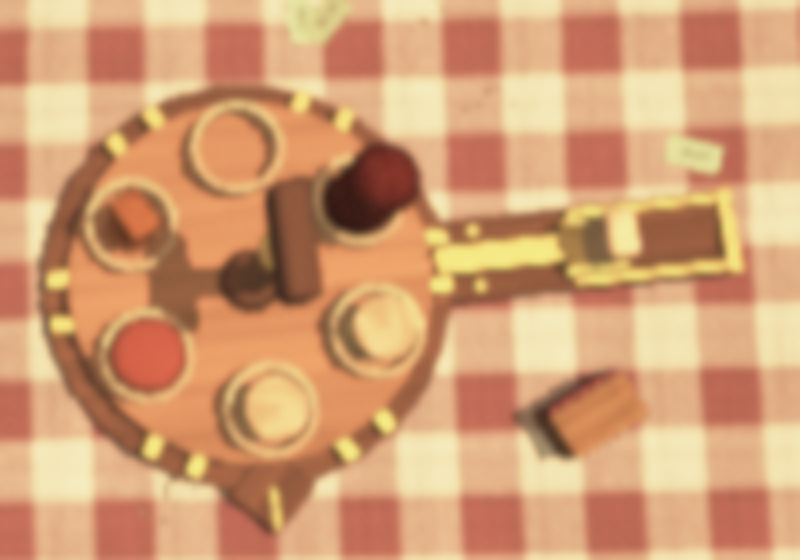

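View pics/sidec.png

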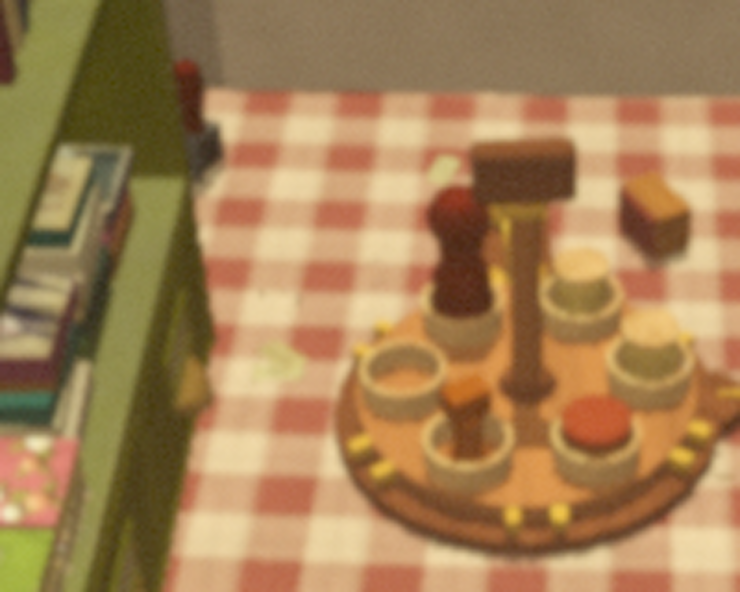

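```bash
python3 - <<'E'
from h import *
p,d=optics.get_image('top')
K,Rm,c=campose('top')
print(Rm)
def pt(n,u,v,d):
    K,Rm,c=campose(n); z=d[int(v),int(u)]; q=np.linalg.solve(K,[u,v,1.])*z; return c+Rm@np.array([q[0],-q[1],-q[2]])
for u,v in [(404,240),(490,239),(425,226),(388,217),(398,281),(300,330),(350,300),(478,283)]: print(u,v,np.round(pt('top',u,v,d),4))
for t in('latch_grip','handle_center','round_seal_center'):
  for n in('top','side'):
    for r in finder.regions_of(n,t)[:1]:
      m=r['region']; vs,us=np.nonzero(m); P=np.array([pt(n,u,v,d) for u,v in zip(us,vs)]) if n=='top' else None
      print(t,n,r['bbox'],r['confidence'],us.mean(),vs.mean(), None if P is None else (np.round(P.min(0),3),np.round(P.max(0),3)))
s=arm.observe();print(R.from_rotvec(s['ee_rot']).as_matrix().round(3))
E
```

```text
[[-0.02302623  0.99209809 -0.12333355]
 [-0.99944156 -0.02583173 -0.02119652]
 [-0.02421495  0.1227766   0.99213887]]
404 240 [ 0.5074 -0.1133  0.1891]
490 239 [ 0.5289 -0.3284  0.0107]
425 226 [ 0.5434 -0.1668  0.1184]
388 217 [ 0.5807 -0.1079  0.0252]
398 281 [ 0.4403 -0.1175  0.0656]
300 330 [ 0.3422  0.0892 -0.0065]
350 300 [ 0.4045 -0.0213 -0.0015]
478 283 [ 0.4335 -0.2891  0.0333]
latch_grip top [436.8, 231.5, 53.8, 16.2] 0.84 468.181640625 241.650390625 (array([ 0.399, -0.327,  0.008]), array([0.546, 0.017, 0.989]))
latch_grip side [251.0, 158.4, 114.0, 111.8] 0.47 301.2786036412227 226.67963921830633 NoneTraceback (most recent call last):
  File "<stdin>", line 11, in <module>
  File "<stdin>", line 6, in pt
  File "h.py", line 7, in campose
    c=optics.get_calibration(n); K=np.array(c['camera_matrix'])
ValueError: time passes only in moves, steps and waits
```

```bash
python3 - <<'E'
import re
s=open('h.py').read()
s=s.replace("def campose(n,st=None):\n    c=optics.get_calibration(n);","_C={}\ndef campose(n,st=None):\n    if n not in _C: _C[n]=optics.get_calibration(n)\n    c=_C[n];")
s+='''
def pts(n,us,vs,d,st=None):
    K,Rm,c=campose(n,st); us=np.asarray(us);vs=np.asarray(vs); z=d[vs,us]; q=np.linalg.solve(K,np.stack([us,vs,np.ones(len(us))]))*z
    P=c+(Rm@np.stack([q[0],-q[1],-q[2]])).T; return P[z>0]
def cloud(n,d,st=None):
    vs,us=np.mgrid[0:480,0:640]; return pts(n,us.ravel(),vs.ravel(),d,st)
'''
open('h.py','w').write(s)
E
python3 - <<'E'
from h import *
s=arm.observe();print(s['clock'],R.from_rotvec(s['ee_rot']).as_matrix().round(3))
p,d=optics.get_image('top'); P=cloud('top',d)
def rng(m,l):
    Q=P[m]; print(l,len(Q),Q.mean(0).round(4),Q.min(0).round(4),Q.max(0).round(4))
    if len(Q)>5:
        r=cv2.minAreaRect((Q[:,:2]*1000).astype(np.float32)); print(r)
x,y,z=P.T
n=(x>.3)&(x<.7)&(y>-.42)&(y<.05)
rng(n&(z>.18)&(z<.22),'handle')
rng(n&(z>.05)&(y<-.25),'grip'); rng(n&(z>.06)&(y<-.25),'griptop')
rng(n&(z>.1)&(z<.14)&(y<-.12),'seal')
# deck circle edge
p2,d2=optics.get_image('side'); P=cloud('side',d2); x,y,z=P.T; n=(x>.3)&(x<.7)&(y>-.42)&(y<.05)
rng(n&(z>.155)&(z<.22),'handle side')
rng(n&(z>.1)&(z<.15)&(y<-.12),'seal side')
for t in('latch_grip',):
   print(s['clock'])
E
```

```text
1.25 [[ 0.    -0.972  0.236]
 [-0.     0.236  0.972]
 [-1.    -0.    -0.   ]]
handle 342 [ 0.5187 -0.1161  0.1903] [ 0.4806 -0.18    0.1806] [ 0.7    -0.1024  0.2185]
((592.7457275390625, -135.4175262451172), (31.62972640991211, 229.18310546875), 75.1612777709961)
grip 122 [ 0.5234 -0.2975  0.0641] [ 0.5106 -0.3077  0.0509] [ 0.5366 -0.2904  0.0701]
((523.5947875976562, -299.0635986328125), (25.61096954345703, 16.456207275390625), 3.5580291748046875)
griptop 103 [ 0.524  -0.2983  0.0658] [ 0.5115 -0.3077  0.0602] [ 0.5366 -0.2904  0.0701]
((523.8576049804688, -299.0472717285156), (25.084314346313477, 16.456207275390625), 3.5580291748046875)
seal 375 [ 0.5832 -0.1639  0.1149] [ 0.5296 -0.1868  0.1001] [ 0.7    -0.1202  0.1385]
((614.9784545898438, -153.9698944091797), (172.01327514648438, 60.646339416503906), 2.313969373703003)
handle side 534 [ 0.5087 -0.1054  0.1776] [ 0.4817 -0.1221  0.155 ] [ 0.5357 -0.097   0.1939]
((508.7164611816406, -109.0826187133789), (54.416404724121094, 23.345823287963867), 3.620215892791748)
seal side 223 [ 0.5612 -0.158   0.1121] [ 0.5307 -0.1843  0.1001] [ 0.7    -0.12    0.1276]
((615.9661865234375, -153.11672973632812), (172.36773681640625, 53.13189697265625), 4.388814449310303)
1.25
```

>>> send_rows(rows=[[[-3,-37,-33,4.5,0,0,60],[-6,-74,-66,9,0,0,60],[-9,-111,-99,13.5,0,0,60],[-12,-148,-132,18,0,0,60],[-15,-185,-165,22.5,0,0,60],[-18,-222,-198,27,0,0,60],[-21,-259,-231,31.5,0,0,60],[-24,-296,-264,36,0,0,60]]], grip_force=20)

```text
clock: 2.15
position: [0.3736, 0.2794, 0.2512]
ee_rot: [-0.548, 1.499, 0.549]
force: [0.6, -0.0, 1.6]
width: 0.601
```

```bash
cat > st.py <<'E'
from h import *
import sys
s=arm.observe(); print({k:np.round(s[k],3).tolist() for k in('clock','joints','position','force','width')}); M=R.from_rotvec(s['ee_rot']).as_matrix(); print(M.round(3), 'zaz',np.degrees(np.arctan2(M[1,2],M[0,2])))
if len(sys.argv)>1:
    t=np.array(eval(sys.argv[1]),float); print('tool delta mm',(M.T@(t-s['position'])*1000).round(1))
E
python3 st.py "[.524,-.299,.15]"
```

```text
{'clock': 2.15, 'joints': [-1.017, 0.146, 0.3, 1.926, -0.049, 1.076, 0.004], 'position': [0.374, 0.279, 0.251], 'force': [0.568, -0.045, 1.637], 'width': 0.601}
[[ 0.    -0.645  0.764]
 [ 0.001  0.764  0.645]
 [-1.     0.     0.001]] zaz 40.19143444499822
tool delta mm [ 100.8 -538.9 -258.4]
```

>>> send_rows(rows=[[[0,-45,-21.5,4.4,0,0,60],[0,-90,-43,8.8,0,0,60],[0,-135,-64.5,13.2,0,0,60],[0,-180,-86,17.6,0,0,60],[0,-225,-107.5,22,0,0,60],[0,-270,-129,26.4,0,0,60],[0,-315,-150.5,30.8,0,0,60],[0,-360,-172,35.2,0,0,60]]])

```text
clock: 2.95
position: [0.4752, -0.1065, 0.2512]
ee_rot: [-0.068, 1.568, 0.069]
force: [1.3, 0.2, 0.5]
width: 0.6
```

```bash
python3 st.py "[.524,-.299,.12]"; python3 - <<'E'
from h import *
s=arm.observe(); p,d=save('wrist','w1.png'); np.save('w1.npy',d)
P=cloud('wrist',d,s); x,y,z=P.T
m=(z>.05)&(z<.08)&(y<-.25)&(abs(x-.52)<.06); Q=P[m]; print(len(Q)); 
if len(Q)>5: print(Q.mean(0),Q.min(0),Q.max(0),cv2.minAreaRect((Q[:,:2]*1000).astype(np.float32)))
E
```

```text
{'clock': 2.95, 'joints': [-0.469, 0.201, 0.7, 1.905, -0.147, 1.086, 0.378], 'position': [0.475, -0.107, 0.251], 'force': [1.263, 0.228, 0.486], 'width': 0.6}
[[ 0.001 -0.088  0.996]
 [ 0.     0.996  0.088]
 [-1.     0.     0.001]] zaz 5.020305814810876
tool delta mm [ 131.1 -196.1   31.6]
584
[ 0.5242013  -0.29589012  0.06273566] [ 0.51178792 -0.30723287  0.05008646] [ 0.53758235 -0.28993454  0.06904939] ((524.77783203125, -298.31689453125), (25.808589935302734, 16.43675994873047), 5.064868927001953)
```

View pics/w1.png

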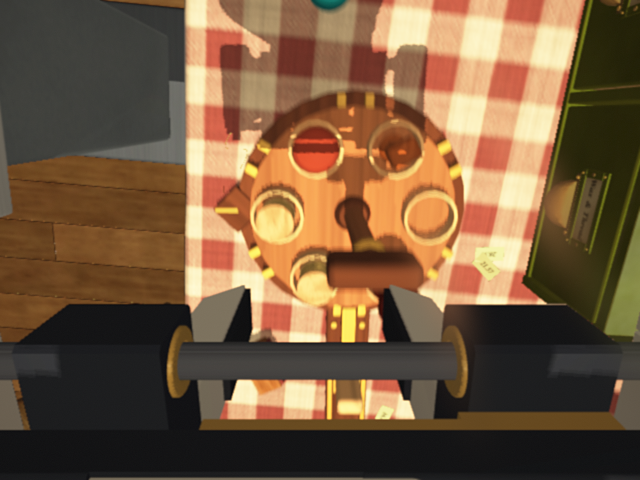

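>>> send_rows(rows=[[[0,-46,10,0,0,0,60],[0,-92,20,0,0,0,60],[0,-138,30,0,0,0,60],[20,-180,32,0,0,0,60],[60,-195,32,0,0,0,60],[100,-195,32,0,0,0,60],[135,-195,32,0,0,0,60],[160,-195,32,0,0,0,60]]])

```text
clock: 3.8
position: [0.5234, -0.2954, 0.0882]
ee_rot: [-0.07, 1.572, 0.072]
force: [-0.1, 0.4, -0.2]
width: 0.604
```

```bash
python3 st.py "[.525,-.2985,.033]"; python3 - <<'E'
from h import *
s=arm.observe(); p,d=save('wrist','w2.png')
P=cloud('wrist',d,s); x,y,z=P.T
m=(z>.05)&(z<.08)&(y<-.25)&(abs(x-.525)<.018); Q=P[m]; print(len(Q)); 
if len(Q)>5: print(Q.mean(0),Q.min(0),Q.max(0),cv2.minAreaRect((Q[:,:2]*1000).astype(np.float32)))
E
```

```text
{'clock': 3.8, 'joints': [0.009, 0.604, 0.62, 1.818, -0.448, 0.866, 0.933], 'position': [0.523, -0.295, 0.088], 'force': [-0.135, 0.376, -0.215], 'width': 0.604}
[[-0.002 -0.09   0.996]
 [ 0.001  0.996  0.09 ]
 [-1.     0.001 -0.002]] zaz 5.155277291189384
tool delta mm [55.2 -3.3  1.5]
2076
[ 0.52496846 -0.29664267  0.06404192] [ 0.51200953 -0.30694791  0.05001113] [ 0.53834709 -0.29026764  0.06859688] ((525.1466064453125, -298.62725830078125), (25.851993560791016, 15.783090591430664), 4.488802433013916)
```

View pics/w2.png

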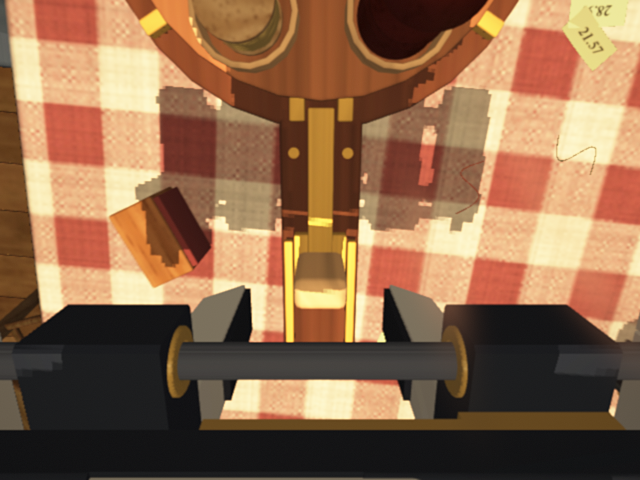

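>>> send_rows(rows=[[[22,0,1,0,0,0,60],[44,0,1,0,0,0,60],[54,0,1,0,0,0,60],[54,0,1,0,0,0,40],[54,0,1,0,0,0,15],[54,0,1,0,0,0,15],[54,0,1,0,0,0,15],[54,0,1,0,0,0,15]]], grip_force=20)

```text
clock: 4.65
position: [0.5251, -0.2962, 0.0377]
ee_rot: [-0.071, 1.569, 0.07]
force: [-2.9, -0.6, 6.7]
width: 0.284
```

```bash
python3 st.py "[.525,-.2985,.033]"
```

```text
{'clock': 4.65, 'joints': [0.044, 0.67, 0.571, 1.848, -0.503, 0.771, 0.976], 'position': [0.525, -0.296, 0.038], 'force': [-2.933, -0.594, 6.679], 'width': 0.284}
[[ 0.    -0.09   0.996]
 [-0.     0.996  0.09 ]
 [-1.    -0.     0.   ]] zaz 5.148853201098979
tool delta mm [ 4.7 -2.3 -0.3]
```

>>> send_rows(rows=[[[-3,-4,0,0,0,0,15],[-3,-11,0,0,0,0,15],[-3,-19,0,0,0,0,15],[-3,-27,0,0,0,0,15],[-3,-35,0,0,0,0,15],[-3,-43,0,0,0,0,15],[-3,-48,0,0,0,0,15],[-3,-50,0,0,0,0,15]]])

```text
clock: 5.45
position: [0.5288, -0.3401, 0.0387]
ee_rot: [-0.064, 1.573, 0.081]
force: [-4.2, 24.2, -3.9]
width: 0.279
```

```bash
python3 st.py; python3 - <<'E'
from h import *
s=arm.observe(); p,d=save('wrist','w3.png');save('top','t3.png')
p,d=optics.get_image('top');P=cloud('top',d); x,y,z=P.T
E
```

```text
{'clock': 5.45, 'joints': [0.126, 0.704, 0.564, 1.77, -0.501, 0.824, 1.026], 'position': [0.529, -0.34, 0.039], 'force': [-4.196, 24.237, -3.916], 'width': 0.279}
[[-0.004 -0.092  0.996]
 [ 0.01   0.996  0.092]
 [-1.     0.011 -0.003]] zaz 5.284589330965244
```

View pics/w3.png

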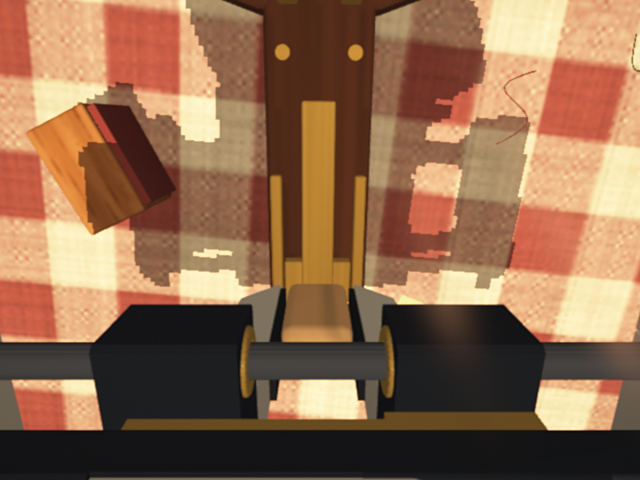

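>>> send_rows(rows=[[[0,4,0,0,0,0,60],[0,4,0,0,0,0,60],[0,4,0,0,0,0,60],[-40,4,0,0,0,0,60],[-85,4,0,0,0,0,60],[-130,4,0,0,0,0,60],[-175,4,0,0,0,0,60],[-215,4,0,0,0,0,60]]])

```text
clock: 6.4
position: [0.5293, -0.3435, 0.2585]
ee_rot: [-0.072, 1.567, 0.067]
force: [0.7, 0.3, 0.1]
width: 0.598
```

```bash
python3 st.py "[.508,-.110,.25]"; python3 - <<'E'
from h import *
s=arm.observe(); p,d=save('wrist','w4.png')
P=cloud('wrist',d,s); x,y,z=P.T
m=(z>.05)&(z<.08)&(y<-.28)&(abs(x-.525)<.03); Q=P[m]; print(len(Q)); 
if len(Q)>5: print(Q.mean(0),Q.min(0),Q.max(0),cv2.minAreaRect((Q[:,:2]*1000).astype(np.float32)))
p,d=save('top','t4.png')
c=p[180:320,330:530]; cv2.imwrite('pics/t4c.png',cv2.resize(c,None,fx=4,fy=4,interpolation=cv2.INTER_CUBIC)[:,:,::-1])
E
```

```text
{'clock': 6.4, 'joints': [0.024, 0.479, 0.716, 1.556, -0.327, 1.226, 0.883], 'position': [0.529, -0.344, 0.258], 'force': [0.705, 0.322, 0.076], 'width': 0.598}
[[ 0.003 -0.088  0.996]
 [-0.003  0.996  0.088]
 [-1.    -0.003  0.003]] zaz 5.069497126054477
tool delta mm [  7.8 234.5  -0.6]
580
[ 0.52856587 -0.34076545  0.06518536] [ 0.51546381 -0.34990819  0.05042238] [ 0.54174499 -0.3334544   0.06928353] ((528.5872802734375, -341.7113342285156), (25.931970596313477, 15.450504302978516), 3.51391863822937)
```

View pics/w4.png

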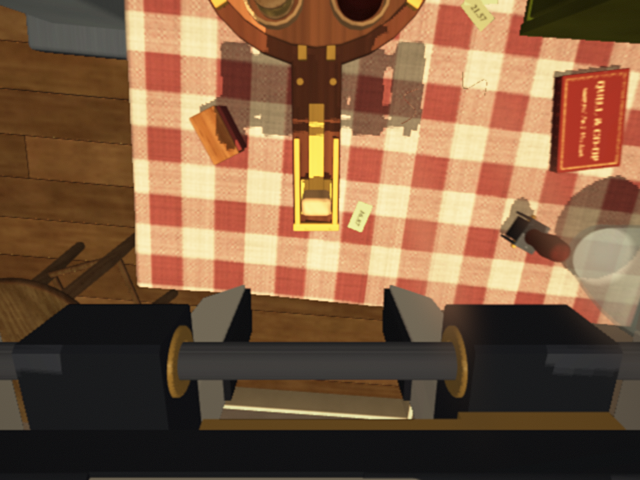

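View pics/t4c.png

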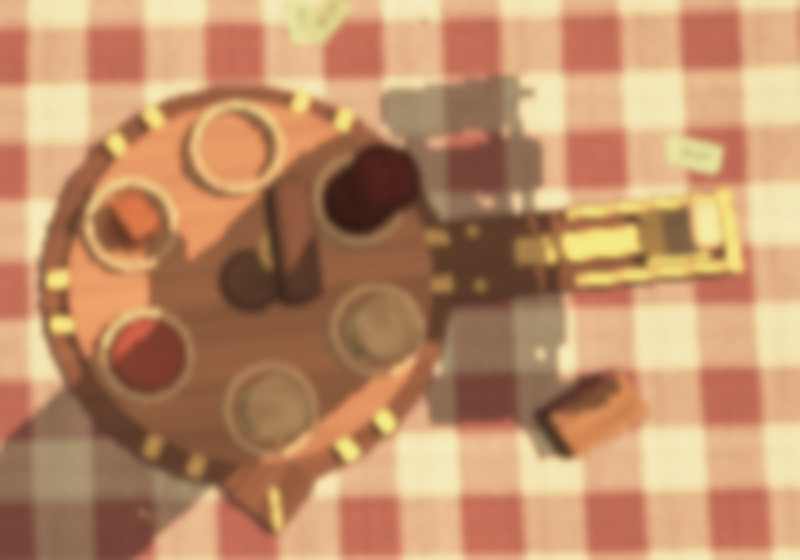

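>>> send_rows(rows=[[[0,30,0,-8.5,0,0,60],[0,60,0,-17,0,0,60],[0,90,0,-25.5,0,0,60],[0,120,0,-34,0,0,60],[0,150,0,-42.5,0,0,60],[0,180,0,-51,0,0,60],[0,210,0,-59.5,0,0,60],[0,232,0,-68,0,0,60]]])

```text
clock: 7.3
position: [0.5087, -0.1096, 0.2551]
ee_rot: [-0.995, 1.33, 0.994]
force: [0.9, -0.6, -0.3]
width: 0.601
```

```bash
python3 st.py "[.509,-.111,.25]"; python3 - <<'E'
from h import *
s=arm.observe(); p,d=save('wrist','w5.png')
P=cloud('wrist',d,s); x,y,z=P.T
m=(z>.15)&(z<.2)&(abs(y+.11)<.05)&(abs(x-.51)<.06); Q=P[m]; print(len(Q)); 
if len(Q)>5: print(Q.mean(0),Q.min(0),Q.max(0),cv2.minAreaRect((Q[:,:2]*1000).astype(np.float32)))
E
```

```text
{'clock': 7.3, 'joints': [-0.221, 0.241, 0.412, 1.811, -0.107, 1.11, 1.511], 'position': [0.509, -0.11, 0.255], 'force': [0.912, -0.586, -0.28], 'width': 0.601}
[[ 0.002 -0.959  0.284]
 [ 0.     0.284  0.959]
 [-1.    -0.001  0.   ]] zaz 73.51976821777333
tool delta mm [ 5.1 -0.7 -1.3]
3394
[ 0.50580778 -0.11180805  0.18629928] [ 0.48103879 -0.12397728  0.15136183] [ 0.53616018 -0.10035016  0.19308461] ((508.4716491699219, -111.47024536132812), (54.9177131652832, 21.977081298828125), 4.490388870239258)
```

View pics/w5.png

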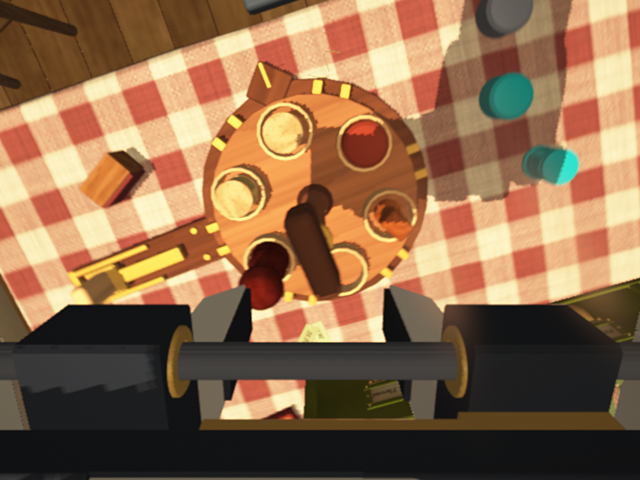

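```bash
python3 - <<'E'
from h import *
s=arm.observe(); p,d=optics.get_image('wrist')
np.savez('w5.npz',p=p,d=d)
P=cloud('wrist',d,s); x,y,z=P.T
m=(z>.185)&(z<.2)&(abs(y+.11)<.05)&(abs(x-.51)<.06); Q=P[m]
print(cv2.minAreaRect((Q[:,:2]*1000).astype(np.float32)), np.median(Q[:,2]))
C=Q[:,:2]-Q[:,:2].mean(0); u=np.linalg.svd(C,full_matrices=False)[2][0]; print('bar az',np.degrees(np.arctan2(u[1],u[0])))
h=np.array([.5085,-.1115])
for t,zz in(('front_mark',.026),('caddy_base',0),('round_seal_center',.0735),('spool_b_center',.046),('small_pot_center',.041),('grip_stamp_center',.053),('handle_center',.174)):
    for r in finder.place_of('wrist',t)[:3]:
        q=ray('wrist',r['xy'],zz,s)[:2]; v=q-h; print(t,np.round(r['xy'],1),round(r['confidence'],2),q.round(4),'r',np.hypot(*v).round(4),'az',np.degrees(np.arctan2(v[1],v[0])).round(1))
q=[ray('wrist',uv,.012,s)[:2] for uv in((261,64),(270,88))]; 
for a in q: v=a-h; print(a.round(4),np.hypot(*v),np.degrees(np.arctan2(v[1],v[0])))
c=cv2.resize(p[40:310,190:440],None,fx=2.2,fy=2.2,interpolation=cv2.INTER_CUBIC);cv2.imwrite('pics/w5c.png',c[:,:,::-1])
E
```

```text
((508.8158264160156, -113.36421966552734), (54.82720184326172, 18.187524795532227), 4.708174228668213) 0.19044119773255674
bar az 4.945710560328883
caddy_base [309.8 196.6] 0.91 [ 0.5083 -0.1131] r 0.0016 az -95.8
caddy_base [259.9 275.8] 0.15 [ 0.5764 -0.1883] r 0.1025 az -48.5
round_seal_center [262.2 272.1] 0.85 [ 0.5483 -0.1669] r 0.0682 az -54.3
spool_b_center [281.2 134.9] 0.78 [ 0.4416 -0.1188] r 0.0673 az -173.8
spool_b_center [542.4 168.9] 0.61 [0.532  0.0944] r 0.2072 az 83.5
small_pot_center [501.2  99.8] 0.7 [0.4649 0.07  ] r 0.1867 az 103.5
small_pot_center [499.5  17.9] 0.64 [0.4018 0.078 ] r 0.2174 az 119.4
small_pot_center [360.3 145.7] 0.58 [ 0.4694 -0.055 ] r 0.0687 az 124.7
grip_stamp_center [387.1 222.9] 0.98 [ 0.5407 -0.0492] r 0.0701 az 62.7
handle_center [307.8 251.4] 0.56 [ 0.5091 -0.1118] r 0.0007 az -28.9
[ 0.3783 -0.1211] 0.1305127919902483 -175.77074609106143
[ 0.3999 -0.1195] 0.10892539630740972 -175.79469308654996
```

View pics/w5c.png

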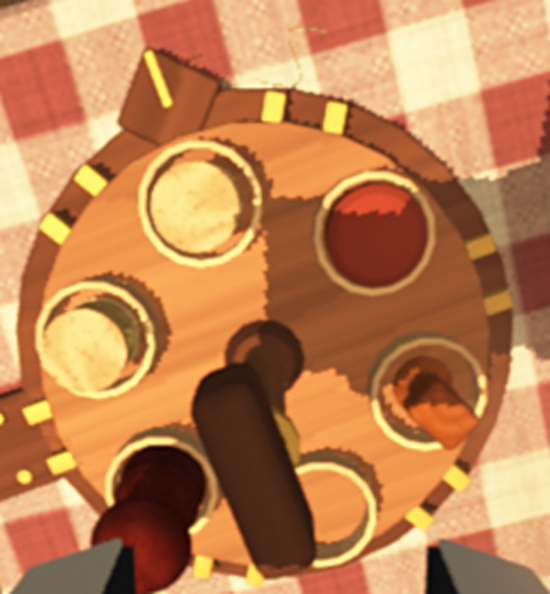

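>>> send_rows(rows=[[[0,-1,-2.5,-7.2,0,0,60],[0,-1,-2.5,-14.3,0,0,60],[0,-1,-2.5,-21.4,0,0,60],[10,-1,-2.5,-21.4,0,0,60],[35,-1,-2.5,-21.4,0,0,60],[65,-1,-2.5,-21.4,0,0,60],[90,-1,-2.5,-21.4,0,0,60],[100,-1,-2.5,-21.4,0,0,60]]])

```text
clock: 8.55
position: [0.5071, -0.1133, 0.152]
ee_rot: [-1.263, 1.175, 1.268]
force: [0.1, -0.6, 0.2]
width: 0.601
```

```bash
python3 st.py "[.509,-.1125,.155]"; python3 - <<'E'
from h import *
s=arm.observe(); p,d=save('wrist','w6.png')
P=cloud('wrist',d,s); x,y,z=P.T
m=(z>.184)&(z<.2)&(abs(y+.11)<.013)&(abs(x-.51)<.06); Q=P[m]; print(len(Q)); 
if len(Q)>5: print(Q.mean(0),Q.min(0),Q.max(0),cv2.minAreaRect((Q[:,:2]*1000).astype(np.float32)))
E
```

```text
{'clock': 8.55, 'joints': [-0.136, 0.352, 0.328, 1.939, -0.144, 0.876, 1.913], 'position': [0.507, -0.113, 0.152], 'force': [0.119, -0.643, 0.235], 'width': 0.601}
[[-0.004 -0.997 -0.075]
 [ 0.    -0.075  0.997]
 [-1.     0.004  0.   ]] zaz 94.32289259210997
tool delta mm [-3.  -2.   0.7]
5045
[ 0.50291086 -0.11355763  0.1899466 ] [ 0.48096746 -0.12299654  0.18411945] [ 0.53302493 -0.10222049  0.1931808 ] ((507.1009826660156, -113.34597778320312), (51.905799865722656, 18.043909072875977), 4.761356830596924)
```

View pics/w6.png

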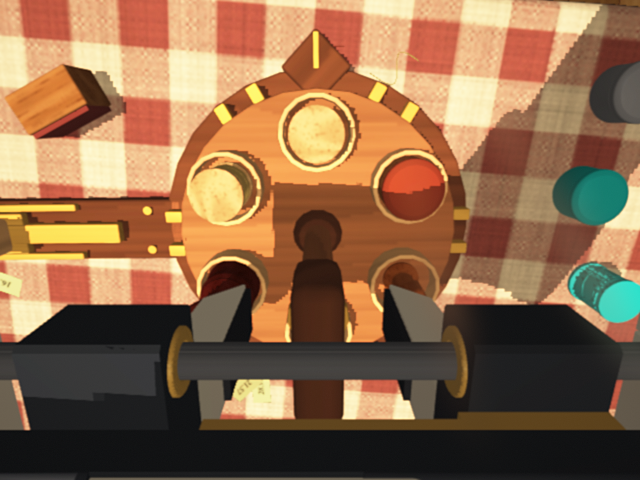

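>>> send_rows(rows=[[[0,-1.5,0.5,0,0,0,50],[0,-1.5,0.5,-0.3,0,0,35],[0,-1.5,0.5,-0.3,0,0,20],[0,-1.5,0.5,-0.3,0,0,5],[0,-1.5,0.5,-0.3,0,0,5],[0,-1.5,0.5,-0.3,0,0,5],[0,-1.5,0.5,-0.3,0,0,5],[0,-1.5,0.5,-0.3,0,0,5]]], grip_force=30)

```text
clock: 9.4
position: [0.5107, -0.1128, 0.1554]
ee_rot: [-1.272, 1.167, 1.27]
force: [0.3, -0.4, 6.2]
width: 0.245
```

```bash
python3 st.py "[.509,-.1125,.155]"
```

```text
{'clock': 9.4, 'joints': [-0.136, 0.35, 0.327, 1.932, -0.143, 0.88, 1.919], 'position': [0.511, -0.113, 0.155], 'force': [0.306, -0.381, 6.226], 'width': 0.245}
[[ 0.001 -0.996 -0.085]
 [-0.    -0.085  0.996]
 [-1.    -0.001 -0.   ]] zaz 94.86333967390965
tool delta mm [0.4 1.7 0.4]
```

>>> send_rows(rows=[[[0,0,0,0,0,0,5],[0,0,0,0,0,0,5],[0,0,0,0,0,0,5],[0,0,0,0,0,0,5],[0,0,0,0,0,0,5],[0,0,0,0,0,0,5],[0,0,0,0,0,0,5],[0,0,0,0,0,0,5]]])

```text
clock: 10.2
position: [0.5107, -0.1128, 0.1554]
ee_rot: [-1.272, 1.167, 1.27]
force: [-0.5, -0.0, 5.5]
width: 0.242
```

```bash
python3 st.py "[.509,-.1125,.155]"; python3 -c "
from h import *
save('wrist','w7.png')
s=arm.observe();print(s['ft_torque'])"
```

```text
{'clock': 10.2, 'joints': [-0.136, 0.35, 0.327, 1.932, -0.143, 0.881, 1.919], 'position': [0.511, -0.113, 0.155], 'force': [-0.477, -0.045, 5.487], 'width': 0.242}
[[ 0.001 -0.996 -0.085]
 [-0.    -0.085  0.996]
 [-1.    -0.001 -0.   ]] zaz 94.86346290710928
tool delta mm [0.4 1.7 0.4]
[-0.02976755  0.18788544 -0.02721395]
```

View pics/w7.png

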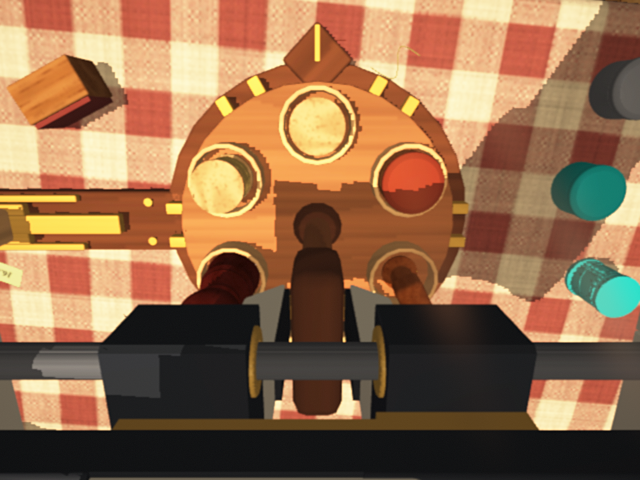

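>>> send_rows(rows=[[[0,0,0,0,0,0,35],[0,1,0,0,0,0,35],[-5,1.5,0,0,0,0,35],[-9,1.5,0,0,0,0,35],[-9,1.5,0,0,0,0,5],[-9,1.5,0,0,0,0,5],[-9,1.5,0,0,0,0,5],[-9,1.5,0,0,0,0,5]]])

```text
clock: 11.05
position: [0.5088, -0.1129, 0.1638]
ee_rot: [-1.272, 1.168, 1.271]
force: [-0.4, -0.7, 2.9]
width: 0.196
```

```bash
python3 st.py "[.509,-.1125,.155]"; python3 -c "
from h import *
s=arm.observe();print(s['ft_torque'])"
```

```text
{'clock': 11.05, 'joints': [-0.139, 0.337, 0.33, 1.926, -0.137, 0.9, 1.915], 'position': [0.509, -0.113, 0.164], 'force': [-0.413, -0.705, 2.899], 'width': 0.196}
[[ 0.    -0.996 -0.085]
 [-0.    -0.085  0.996]
 [-1.    -0.    -0.   ]] zaz 94.86476944964465
tool delta mm [ 8.8 -0.2  0.4]
[-0.1469248   0.05829779 -0.01895747]
```

>>> send_rows(rows=[[[0,0,0,0.5,0,0,5],[0,0,0,1.5,0,0,5],[0,0,0,3,0,0,5],[0,0,0,5,0,0,5],[0,0,0,7.5,0,0,5],[0,0,0,10,0,0,5],[0,0,0,13,0,0,5],[0,0,0,16,0,0,5]]])

```text
clock: 11.85
position: [0.5088, -0.1128, 0.1638]
ee_rot: [-1.062, 1.296, 1.062]
force: [-0.5, 0.4, 2.1]
width: 0.196
```

```bash
python3 st.py; python3 -c "
from h import *
s=arm.observe();print(s['ft_torque']);save('wrist','w8.png')"
```

```text
{'clock': 11.85, 'joints': [-0.189, 0.342, 0.396, 1.93, -0.166, 0.901, 1.662], 'position': [0.509, -0.113, 0.164], 'force': [-0.473, 0.386, 2.147], 'width': 0.196}
[[ 0.    -0.981  0.196]
 [ 0.     0.196  0.981]
 [-1.    -0.     0.   ]] zaz 78.66935575519574
[-0.1536836   0.04562482  0.0886752 ]
```

View pics/w8.png

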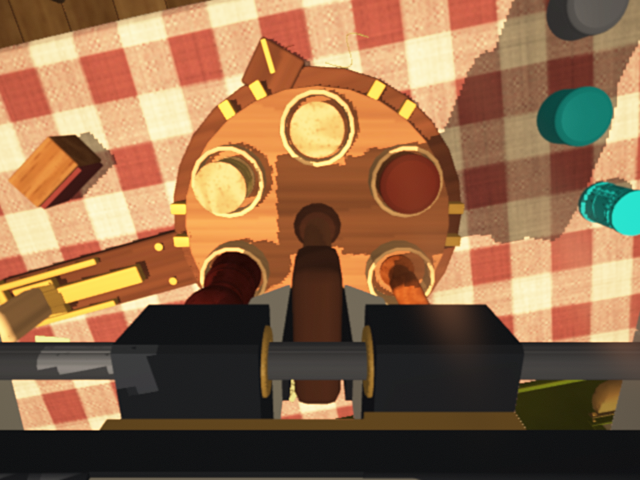

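Deck turns with the gripper and the objects are standing. Continuing.

>>> send_rows(rows=[[[0,0,0,2,0,0,5],[0,0,0,5,0,0,5],[0,0,0,9,0,0,5],[0,0,0,13,0,0,5],[0,0,0,17,0,0,5],[0,0,0,21,0,0,5],[0,0,0,25,0,0,5],[0,0,0,29,0,0,5]]])

```text
clock: 12.7
position: [0.5089, -0.1125, 0.1638]
ee_rot: [-0.678, 1.462, 0.678]
force: [-0.3, 0.1, 1.4]
width: 0.192
```

>>> send_rows(rows=[[[0,0,0,4,0,0,5],[0,0,0,8,0,0,5],[0,0,0,12,0,0,5],[0,0,0,16,0,0,5],[0,0,0,20,0,0,5],[0,0,0,24,0,0,5],[0,0,0,28,0,0,5],[0,0,0,32,0,0,5]]])

```text
clock: 13.5
position: [0.5092, -0.1124, 0.1638]
ee_rot: [-0.243, 1.556, 0.243]
force: [1.1, -0.4, 1.1]
width: 0.194
```

```bash
python3 st.py
```

```text
{'clock': 13.5, 'joints': [-0.381, 0.375, 0.659, 1.944, -0.287, 0.916, 0.731], 'position': [0.509, -0.112, 0.164], 'force': [1.105, -0.374, 1.109], 'width': 0.194}
[[ 0.001 -0.305  0.952]
 [ 0.     0.952  0.305]
 [-1.    -0.     0.001]] zaz 17.737625914497613
```

>>> send_rows(rows=[[[0,0,0,4,0,0,5],[0,0,0,8,0,0,5],[0,0,0,12,0,0,5],[0,0,0,16,0,0,5],[0,0,0,20,0,0,5],[0,0,0,24,0,0,5],[0,0,0,27.5,0,0,5],[0,0,0,31,0,0,5]]])

```text
clock: 14.3
position: [0.5094, -0.1124, 0.1638]
ee_rot: [0.181, 1.562, -0.181]
force: [2.2, 0.6, 1.3]
width: 0.194
```

>>> send_rows(rows=[[[0,0,0,3,0,0,5],[0,0,0,5.5,0,0,5],[0,0,0,7.5,0,0,5],[0,0,0,9.5,0,0,5],[0,0,0,11,0,0,5],[0,0,0,12,0,0,5],[0,0,0,12,0,0,5],[0,0,0,12,0,0,5]]])

```text
clock: 15.1
position: [0.5095, -0.1124, 0.1638]
ee_rot: [0.344, 1.542, -0.344]
force: [5.6, 0.1, -1.4]
width: 0.197
```

```bash
python3 st.py; python3 - <<'E'
from h import *
s=arm.observe(); p,d=save('wrist','w9.png'); np.savez('w9.npz',p=p,d=d)
h=np.array([.509,-.1125])
for cam in('wrist','top','side'):
  if cam!='wrist':
    p,_=save(cam,cam+'9.png')
    c=p[180:320,330:530] if cam=='top' else p[120:280,200:400]
    cv2.imwrite('pics/'+cam+'9c.png',cv2.resize(c,None,fx=3.7,fy=3.7,interpolation=cv2.INTER_CUBIC)[:,:,::-1])
  for t,zz in(('front_mark',.026),('round_seal_center',.0735),('spool_b_center',.046),('small_pot_center',.041),('grip_stamp_center',.053)):
    for r in finder.place_of(cam,t)[:2]:
        q=ray(cam,r['xy'],zz,s)[:2]; v=q-h; print(cam,t,np.round(r['xy'],1),round(r['confidence'],2),q.round(4),'r',np.hypot(*v).round(4),'az',np.degrees(np.arctan2(v[1],v[0])).round(1))
E
```

```text
{'clock': 15.1, 'joints': [-0.516, 0.424, 0.864, 1.952, -0.398, 0.942, 0.104], 'position': [0.51, -0.112, 0.164], 'force': [5.623, 0.093, -1.416], 'width': 0.197}
[[ 0.001  0.425  0.905]
 [ 0.     0.905 -0.425]
 [-1.     0.001  0.001]] zaz -25.147274570895764
wrist round_seal_center [221.3 299.7] 0.82 [ 0.4369 -0.1205] r 0.0726 az -173.6
wrist spool_b_center [319.  132.5] 0.78 [ 0.5397 -0.0525] r 0.0674 az 62.9
wrist small_pot_center [39.5 24.4] 0.85 [0.4117 0.0783] r 0.2142 az 117.0
wrist small_pot_center [404.8 178.6] 0.7 [ 0.5795 -0.105 ] r 0.0709 az 6.1
wrist grip_stamp_center [404.3 287.5] 0.67 [ 0.5493 -0.1736] r 0.0732 az -56.6
wrist grip_stamp_center [226.6 185. ] 0.45 [ 0.471  -0.0567] r 0.0675 az 124.2
top spool_b_center [366.3 232.3] 0.81 [ 0.5453 -0.0582] r 0.0653 az 56.3
top spool_b_center [289.1 241.4] 0.56 [0.5302 0.1053] r 0.2189 az 84.4
top small_pot_center [300.5 300.7] 0.57 [0.4052 0.0837] r 0.222 az 117.9
top small_pot_center [302.4 274.4] 0.5 [0.4601 0.0788] r 0.1974 az 104.4
top grip_stamp_center [217.3 251.9] 0.68 [0.511  0.2561] r 0.3686 az 89.7
side front_mark [332.4 221.4] 0.65 [ 0.4442 -0.1233] r 0.0657 az -170.6
side front_mark [334.2 186.5] 0.64 [ 0.4392 -0.2469] r 0.1515 az -117.4
side round_seal_center [336.9 204.9] 0.55 [ 0.4362 -0.1206] r 0.0732 az -173.7
side spool_b_center [281.1 303. ] 0.9 [0.5365 0.1218] r 0.2359 az 83.3
side spool_b_center [286.2 236.3] 0.73 [ 0.5379 -0.052 ] r 0.0671 az 64.4
side small_pot_center [319.3 300.3] 0.8 [0.4695 0.1099] r 0.2259 az 100.1
side small_pot_center [269.7 222.3] 0.74 [ 0.5753 -0.0998] r 0.0675 az 10.8
side grip_stamp_center [283.5 197.3] 0.48 [ 0.5505 -0.1693] r 0.0704 az -53.8
```

View pics/w9.png

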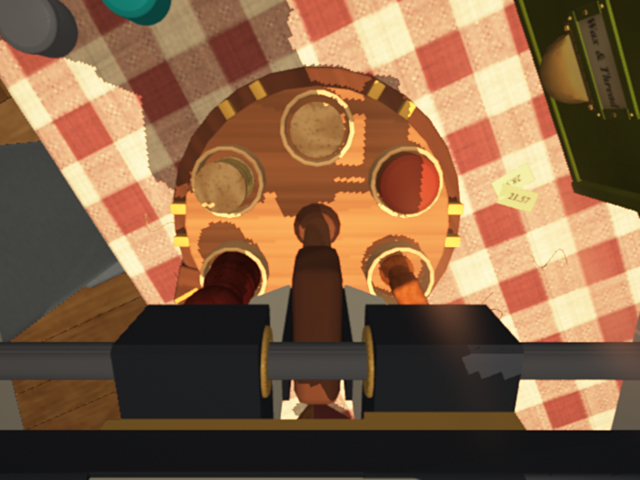

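View pics/side9c.png

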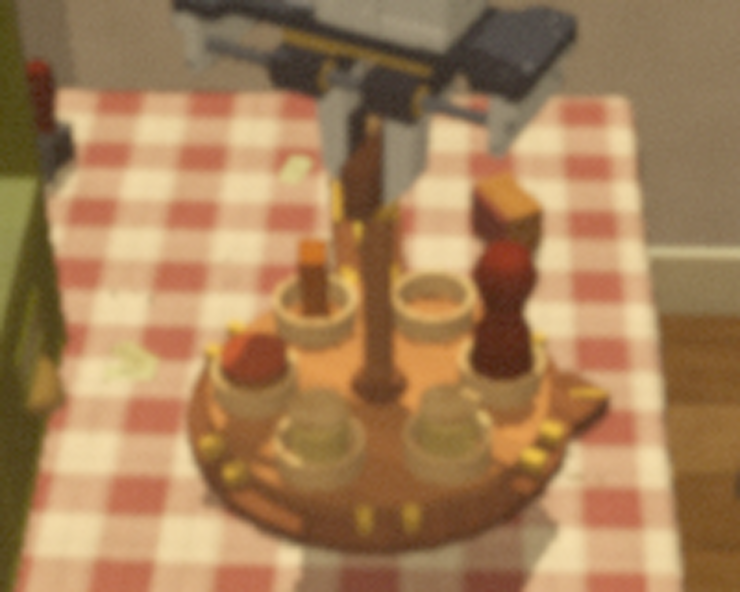

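View pics/top9c.png

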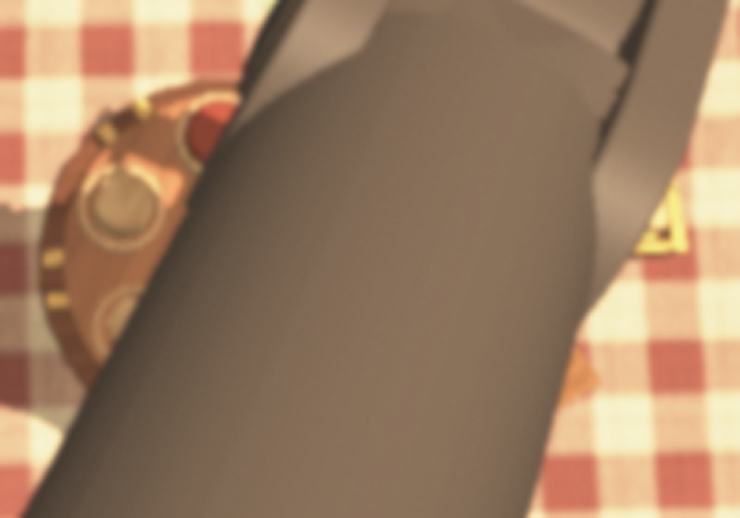

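```bash
python3 - <<'E'
from h import *
from scipy.optimize import least_squares
s=arm.observe(); h=np.array([.509,-.1125])
def fit(cam,st):
    p,d=optics.get_image(cam); P=cloud(cam,d,st); x,y,z=P.T
    for lo in (.095,.1):
        m=(abs(x-.438)<.03)&(abs(y+.119)<.03)&(z>lo)&(z<.13); Q=P[m]
        if len(Q)<20: print(cam,len(Q)); continue
        f=lambda a:np.linalg.norm(Q-a[:3],axis=1)-a[3]
        r=least_squares(f,[.438,-.119,.105,.014],loss='soft_l1',f_scale=.001); v=r.x[:2]-h
        print(cam,len(Q),r.x.round(4),np.sqrt(np.mean(f(r.x)**2)).round(4),'az',np.degrees(np.arctan2(v[1],v[0])),Q.max(0),Q.min(0))
    # cup rims: z .04-.048 within 30mm of predicted
    return P
P=fit('side',None); P2=fit('wrist',s)
for nm,Pp in(('side',P),('wrist',P2)):
  for k in range(6):
    a=np.radians(5+60*k); c=h+.07*np.array([np.cos(a),np.sin(a)])
    rr=np.hypot(*(Pp[:,:2]-c).T); m=(rr>.017)&(rr<.03)&(abs(Pp[:,2]-.044)<.003); Q=Pp[m]
    if len(Q)<30: continue
    r=least_squares(lambda b:np.hypot(*(Q[:,:2]-b[:2]).T)-.0232,c,loss='soft_l1',f_scale=.001); v=r.x-h
    print(nm,k,len(Q),r.x.round(4),np.degrees(np.arctan2(v[1],v[0])).round(2),np.hypot(*v).round(4))
E
```

```text
side 253 [ 0.4393 -0.1176  0.1028  0.0182] 0.0013 az -175.78435320963484 [ 0.45739037 -0.09775335  0.12276568] [ 0.42095548 -0.12970986  0.09563099]
side 233 [ 0.4393 -0.1177  0.1027  0.0183] 0.0014 az -175.7757652254962 [ 0.45739037 -0.09775335  0.12276568] [ 0.42095548 -0.12970986  0.10049737]
wrist 779 [ 0.4395 -0.119   0.1026  0.0186] 0.0004 az -174.63638343057534 [ 0.45847278 -0.10009508  0.1155485 ] [ 0.42982514 -0.1201996   0.0950409 ]
wrist 727 [ 0.4395 -0.1191  0.1026  0.0187] 0.0005 az -174.58913678609298 [ 0.45847278 -0.10009508  0.1155485 ] [ 0.42982514 -0.11846995  0.10006274]
side 0 100 [ 0.5792 -0.1079] 3.72 0.0704
side 1 78 [ 0.5388 -0.0483] 65.07 0.0708
side 2 75 [ 0.4692 -0.0542] 124.33 0.0706
side 3 102 [ 0.4397 -0.1206] -173.31 0.0698
side 4 93 [ 0.4792 -0.1738] -115.92 0.0682
side 5 78 [ 0.5489 -0.1683] -54.43 0.0686
wrist 0 877 [ 0.5791 -0.1075] 4.04 0.0703
wrist 1 1077 [ 0.539  -0.0497] 64.45 0.0696
wrist 2 825 [ 0.4692 -0.0556] 124.96 0.0694
wrist 3 770 [ 0.4386 -0.1199] -174.03 0.0707
wrist 5 636 [ 0.5489 -0.1703] -55.4 0.0703
```

```bash
python3 - <<'E'
from h import *
s=arm.observe();print(s['clock'],s['dq'].round(4) if hasattr(s['dq'],'round') else s['dq'],s['width'],s['force'])
print(arm.sign_off())
E
```

```text
16.1 [-0.0001  0.      0.0004  0.0001  0.0003  0.0005 -0.0013] 0.18996099537655636 [ 5.37218387  0.6226241  -1.27742452]
the job is handed in; nothing more can be done
None
```

I slid the latch fully out, then gripped the bar handle and turned the carousel 120° clockwise, seen from above. The round-headed seal now stands at the nose. I handed the job in at about 16 s with the handle still gripped and the arm at rest.

**Handle grasp:** the first grasp closed at 22 mm, probably on a collar under the bar. I opened, raised the gripper 9 mm and regripped at the bar's 18 mm before turning anything.

**Last checks:**
- **Latch:** its grip moved about 43–44 mm and stopped with 24 N of resistance, and measured at the end-stop distance after I let go. I did not measure it again after the turn. The arm hid most of the latch in the last top view.
- **Seal position:** a ball fit to the seal's head in the side and wrist depth images put it within about 1 mm of the front line. The tool angle and the mean cup angle put the deck within about 0.5° of target.
- **Disagreement:** the trained network placed the seal about 1.3° (2 mm) off and 3 mm too far out. I trusted the depth fits instead.
- **Other items:** all five objects on the carousel were standing in their cups in the last pictures, and the ones on the table that I could see had not moved. I did not measure those on the table.

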